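Level a rocking leather-tooling slab

TASK

The marble tooling slab rocks on its middle foot because the two levelling screws at its near corners hang clear of the mat. Turn each handwheel clockwise, feeling for the resistance, until its foot presses lightly on the mat, so that all five feet share the weight (a few newtons on each screw foot) and nothing is lifted. Do not shove the stand, overload a screw foot or disturb the things around it, and let go of everything at the end.

Things in the scene. Friction and masses are not known exactly. Their poses are not given: they have to be found in the camera images.
- cutting_mat: the large dark green cutting mat, 560 x 900 mm, 3 mm thick, flat on the table, that the stand stands on; origin: centre of its underside
- stand: marble slab 200 x 220 mm, 20 mm thick, on a dark steel frame with an ear out to either side at its near edge; 3 kg in all, slab top 54 mm above the mat. Origin: at mat level under the slab's centre; x to its far side, y to its left. The screws stand at x = -70 mm, y = +155 (left) and -155 mm (right). Its rubber feet give 1 mm per 12 N (the middle one per 24 N)
- middle_foot: fixed rubber foot, 24 mm across, under the middle of the stand's near edge (x = -75, y = 0 mm in the stand's frame), origin at its underside. It carries 15 to 22 N at the start and is relieved as the screw feet take load; if they take too much it lifts
- rear_left_foot: fixed rubber foot, 24 mm across, under the far left corner, origin at its underside; carries 6 to 9 N
- rear_right_foot: fixed rubber foot, 24 mm across, under the far right corner, origin at its underside; carries 6 to 9 N
- left_wheel: left levelling handwheel (seen from the robot): black disc 68 mm across, 10 mm thick, lying flat 15 to 20 mm above the slab's top, on the levelling screw at the left near corner of the stand. Origin: centre of the disc's underside; z up along the screw, x towards its upright crank handle. A round rubber foot 30 mm across at the screw's lower end turns with it
- left_boss (a point): top of the steel threaded boss on the left ear, on the screw's axis, 47 mm above the mat. Both screws: clockwise from above lowers wheel and foot together, 4 mm per turn, with turns to spare both ways; at the start the foot hangs some 1 to 5.5 mm clear of the mat, differently left and right. Once the foot bears, the wheel hardly comes down any further as it is turned and the stand's corner is lifted instead
- left_handle_mid (a point): middle of the upright wooden crank handle on the left handwheel: a post 13 mm across, 42 mm tall, freely spinning on its own axis, standing on the disc's top 25 mm off the wheel's axis; this point is 22 mm above the disc's top. It goes round with the wheel and starts at any angle
- right_wheel: right levelling handwheel (seen from the robot): black disc 68 mm across, 10 mm thick, lying flat 15 to 20 mm above the slab's top, on the levelling screw at the right near corner of the stand. Origin: centre of the disc's underside; z up along the screw, x towards its upright crank handle. A round rubber foot 30 mm across at the screw's lower end turns with it
- right_boss (a point): top of the steel threaded boss on the right ear, on the screw's axis, 47 mm above the mat. Both wheels: free, they take about 1 N at the handle (0.02 to 0.03 N m); once the foot rubs on the mat it turns harder: 2 to 4 N more at the handle when the foot carries 4 N. A hand that pushes the wheel down adds to the foot's load
- right_handle_mid (a point): middle of the upright wooden crank handle on the right handwheel: a post 13 mm across, 42 mm tall, freely spinning on its own axis, standing on the disc's top 25 mm off the wheel's axis; this point is 22 mm above the disc's top. It goes round with the wheel and starts at any angle
- sanding_block: wooden sanding block 50 x 35 x 18 mm lying on the slab; leave it
- tape_roll: roll of tape 90 mm across, 36 mm high, beyond the stand; leave it
- awl: awl 130 mm long lying right of the stand; leave it
- glue_jar: white jar 56 mm across, 75 mm high, beyond the stand; leave it
- slicker: turned wooden edge slicker 32 mm across, 85 mm high, standing left of the stand; leave it
- maul: white-headed maul 56 mm across, 170 mm high, standing on the right; leave it
- tool_cup: terracotta cup 80 mm across, 95 mm high, standing on the left; leave it

How it is judged (in metres and radians):
On the way:
1. one levelling foot carries load (contact force between any of left_wheel, right_wheel and cutting_mat above 1 N), for 0.2 s.
At the end, for the whole second after the job is handed in: Both screw feet press on the mat with 1 to 7 N, the middle foot and both rear feet each carry more than 1 N, and the slab lies still, within 0.7 degrees of level (contact force between left_wheel and cutting_mat between 1 and 7 N and contact force between right_wheel and cutting_mat between 1 and 7 N and contact force between each of middle_foot, rear_left_foot, rear_right_foot and cutting_mat above 1 N and angle between stand's own z axis and vertical below 0.012 rad and linear speed of stand below 0.01 m/s); the robot touches nothing.
It fails at once if a levelling foot is overloaded or pushed down (more than 15 N on the mat) (contact force between any of left_wheel, right_wheel and cutting_mat above 15 N).
It fails at once if the stand is shoved more than 15 mm (distance of stand from where it was at the start of the episode above 0.015 m).
It fails at once if a bystander is displaced by more than 20 mm (distance of any of sanding_block, tape_roll, awl, glue_jar, slicker, maul, tool_cup from where it was at the start of the episode above 0.02 m).
It also fails if it takes over 72 s, if anything falls off the work surface, if the arm or the gripper's body presses on something with over 40 N, if the wrist force passes 120 N, or if a joint passes its speed limit or range.

ROBOT

A 6-joint arm with a two-finger parallel gripper is mounted at the origin on the work surface. World frame = base frame: x ahead of the robot, y to its left, z up, the work surface at z = 0. Lengths are in mm, angles in rad, forces in N, time in s.
With the tool pointing down it reaches from about 400 to 925 mm from the base axis. Payload 12.5 kg.
Tool frame: the origin (TCP) lies on the centre line of the jaws, within the pads' length; the fingertips stand 14 mm ahead of it and the grasp point (between the pads) lies 5 mm behind it; z points along the fingers, x is the direction in which the jaws open and shut, and the axes are right-handed (so a half turn about z gives the same grasp; the last joint's range is limited). The gripper opens to 95 mm and grips with 3 to 60 N. Pads are 20 mm wide; open, the fingers measure 119 mm over their backs; the gripper's body (75 mm by 180 mm) begins 59 mm behind the grasp point.
Start: joints at [1.092, 0.491, 1.559, -0, 1.092, -0.106], TCP at [227.625, 582.093, 228.661] pointing down, gripper open.
Joint ranges: [-3.1, 3.1], [-0.84, 2.19], [0.05, 2.79], [-1.13, 4.28], [0.06, 2.93], [-2.69, 2.69]. Speed limits (rad/s): [2.22, 2.22, 2.79, 3.14, 3.14, 3.14].

INTERFACE

Orientations are given as [roll, pitch, yaw] about the fixed x, y, z axes, in that order (R = Rz(yaw) Ry(pitch) Rx(roll)).
In Python, from cell import state, read_camera, job_done gives the robot as it stands.
- The arm moves only by the shell command python3 -m handwheel 'ROWS'. ROWS is JSON, a list of rows, each an object of numbers: "hand": the finger opening in m, from 0 to 0.0951; "x", "y", "z": the shift along the world's x, y, z in m; "spin": the turn about the world's z in units of 5 degrees (1.0 is 5 degrees). In form: [{"hand": .., "x": .., "y": .., "z": .., "spin": ..}, ...]. A call has 1 to 20 rows; each row is the pose to reach, as a shift and turn from the pose commanded when the call began; what a row does not reach only later rows make up. A row lasts 1/12 s, in which the tool goes at most 41.7 mm and 7.16 degrees, less where a joint would pass 70% of its speed; a pose out of reach is approached as far as the arm can. A call with a gripper value outside its range is refused whole. The fingers move at their own pace and stop on an object; the grip force is fixed at half the most. Time passes only in rows, so rows that repeat a pose let the fingers close. It gives the time, the measured TCP pose, the force and the opening at its end, in the units of the state.
- state(): the state, without advancing time (a new reading comes with each control period).
- read_camera(name): name is "scene" or "top" or "wrist"; returns a dict with "img" (480x640x3 uint8, red, green, blue), "fx", "fy", "cx", "cy" (pixels), "T" (4x4, takes a point from camera to world coordinates). Camera axes: x right, y down, z forward; pixel columns grow to the right and rows downward; lengths in mm; the calibration is good to about 2 mm. The wrist camera is an equidistant fisheye: a pixel r from the principal point sees the ray r / f radians off the axis. A picture is of the moment at which its call begins. There is no depth.
- job_done(): hands the job in, once; it reports no verdict.
The state is a dict: "t": time; "joints": joint angles; "qvel": joint speeds; "tau": joint torques, N m; "eef_pos": TCP position; "tcp_rot": TCP orientation; "ft_force": force on the tool from outside, world axes, zero at the start; "moment": the same for the moment, N m; "opening": opening from 0.0 (shut) to 1.0 (fully open).
Only numpy, scipy, OpenCV 4.12 (cv2) and the standard library are available. Lean on these libraries where they do the work, as an engineer would, in place of code of your own. Each camera call takes 0.05 s, during which the arm holds its last target. There are 200 camera calls.

## Working session

There is one attempt and no reset: what is moved stays moved. The work goes in short steps, Python scripts to look and compute and a shell command to move; the robot and the scene stay as the last step left them, time stands still between calls to the robot, and variables do not carry over. Pictures are saved under pics/ and viewed, about 8 in all and at most 12, crops included, and the job is handed in when it is done.

```bash
ls; mkdir -p pics
python3 - <<'E'
from cell import state, read_camera
import cv2
print(state())
for n in ["scene","top"]:
    c=read_camera(n); cv2.imwrite(f"pics/{n}0.png",c["img"][:,:,::-1]); print(n,c["fx"],c["fy"],c["cx"],c["cy"],c["T"])
E
```

```text
pics
{'t': 0.0, 'joints': array([ 1.09241261e+00,  4.91560343e-01,  1.55947973e+00, -1.77030952e-05,
        1.09167918e+00, -1.05625838e-01]), 'qvel': array([-0.0005383 ,  0.00031548,  0.00071227, -0.00021085, -0.00061862,
       -0.00064293]), 'tau': array([ 1.43276138e-03, -6.12659454e+01, -2.58178872e+01,  6.92862435e-02,
        4.82371054e-02, -1.03144980e-04]), 'eef_pos': array([227.50321165, 581.86733602, 228.0508225 ]), 'tcp_rot': array([-3.14148949e+00,  1.12197626e-03,  1.19804668e+00]), 'ft_force': array([-0.15469252, -0.32472385, -0.17530533]), 'moment': array([-0.0177133 ,  0.02198243,  0.00847153]), 'opening': 1.0007382753006582}
scene 499.7476497236211 499.7476497236211 328.275327039412 247.58690488628915 [[ 8.73974949e-01  3.65845428e-01 -3.19882652e-01  9.85286911e+02]
 [ 4.85948400e-01 -6.64253996e-01  5.67997167e-01 -7.41554145e+02]
 [-4.68416335e-03 -6.51861758e-01 -7.58323353e-01  1.06330512e+03]
 [ 0.00000000e+00  0.00000000e+00  0.00000000e+00  1.00000000e+00]]
top 496.66701867138966 496.66701867138966 319.19146893951944 242.85802347141163 [[-2.57050929e-02 -9.88649189e-01  1.48027122e-01  3.48846379e+02]
 [-9.99663524e-01  2.59365551e-02 -3.66754089e-04  4.12073849e+00]
 [-3.47672246e-03 -1.47986741e-01 -9.88983234e-01  1.58779552e+03]
 [ 0.00000000e+00  0.00000000e+00  0.00000000e+00  1.00000000e+00]]
```

View pics/scene0.png

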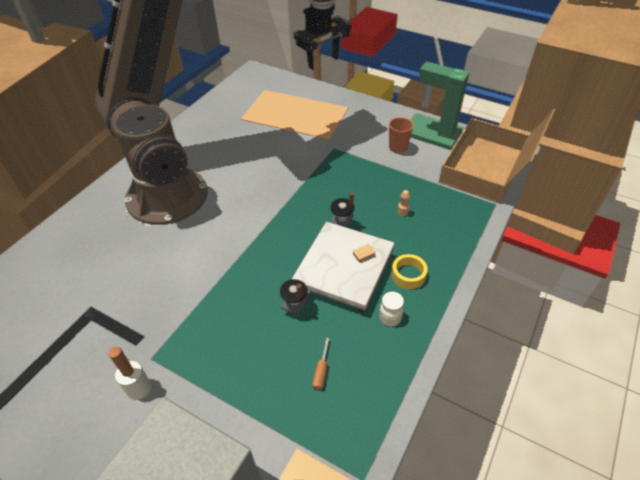

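View pics/top0.png

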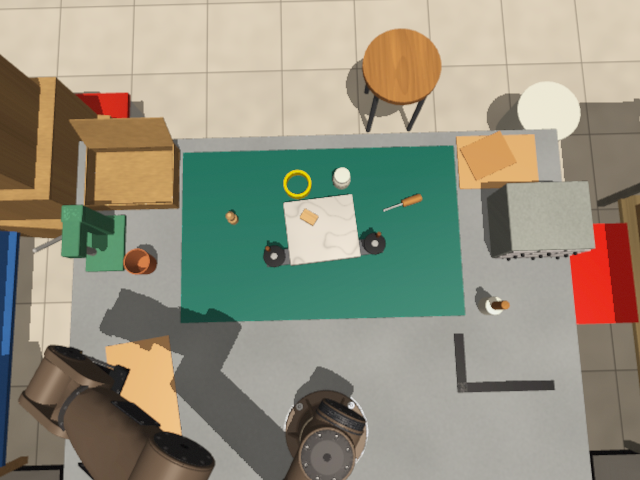

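```bash
cat > h.py <<'E'
import numpy as np, cv2
from cell import state, read_camera
def ray(c,u,v,fish=False):
    p=np.array([(u-c["cx"])/c["fx"],(v-c["cy"])/c["fy"]])
    if fish:
        r=np.hypot(*p); d=np.array([*(p/r*np.sin(r)),np.cos(r)]) if r>1e-9 else np.array([0,0,1.])
    else: d=np.array([*p,1.])
    T=np.array(c["T"]); return T[:3,3],T[:3,:3]@d
def onz(c,u,v,z,fish=False):
    o,d=ray(c,u,v,fish); return (o+d*(z-o[2])/d[2])
def blobs(mask,amin):
    n,l,s,ce=cv2.connectedComponentsWithStats(mask.astype(np.uint8)); return [(i,s[i,4],ce[i],s[i,:4]) for i in range(1,n) if s[i,4]>=amin],l
E
python3 - <<'E'
from h import *
c=read_camera("top"); im=c["img"]; hsv=cv2.cvtColor(im,cv2.COLOR_RGB2HSV)
roi=np.zeros(im.shape[:2],bool); roi[180:290,250:400]=1
dark=roi&(im.max(2)<60)
b,l=blobs(dark,60)
for i,a,ce,s in b:
    cn=cv2.findContours((l==i).astype(np.uint8),0,2)[0][0]; (cc,r)=cv2.minEnclosingCircle(cn)
    print("dark",a,ce,s,cc,r,onz(c,*cc,84))
br=roi&(hsv[...,1]>110)&((hsv[...,0]<20))&(hsv[...,2]>50)
b,l=blobs(br,4)
for i,a,ce,s in b: print("brown",a,ce,s,onz(c,*ce,106))
wh=roi&(hsv[...,1]<60)&(hsv[...,2]>130)
b,l=blobs(wh,800)
for i,a,ce,s in b:
    r=cv2.minAreaRect(cv2.findContours((l==i).astype(np.uint8),0,2)[0][0]); print("slab",a,onz(c,*r[0],57),[onz(c,*p,57)[:2].round() for p in cv2.boxPoints(r)])
cv2.imwrite("pics/topz.png",cv2.resize(im[180:290,250:400,::-1],None,fx=5,fy=5,interpolation=cv2.INTER_CUBIC))
E
```

```text
dark 253 [372.1541502  240.90909091] [361 232  24  21] (372.5, 242.5) 12.020915031433105 [ 570.75725366 -159.57050557   84.        ]
dark 242 [273.69008264 253.58677686] [264 245  22  21] (275.0384521484375, 254.65383911132812) 11.979499816894531 [541.07717264 139.19097463  84.        ]
brown 151 [308.36423841 216.82119205] [300 209  17  16] [651.52692632  34.42573109 106.        ]
brown 20 [378.15 234.4 ] [376 232   5   6] [ 591.80731125 -175.27396083  106.        ]
brown 24 [267.625      248.45833333] [265 246   6   6] [557.65555952 159.31311731 106.        ]
slab 4302 [620.73592545  -3.90622456  57.        ] [array([711., 118.]), array([ 733., -106.]), array([ 532., -124.]), array([511.,  96.])]
```

View pics/topz.png

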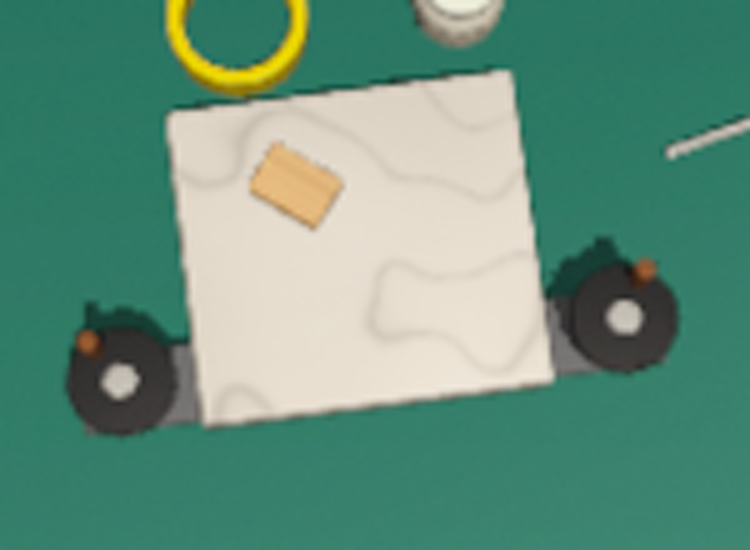

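```bash
python3 -m handwheel '[{"hand":0.04,"x":0.04,"y":0,"z":0,"spin":0},{"hand":0.04,"x":0.295,"y":-0.44,"z":0,"spin":0},{"hand":0.04,"x":0.295,"y":-0.44,"z":0,"spin":0},{"hand":0.04,"x":0.295,"y":-0.44,"z":0,"spin":0},{"hand":0.04,"x":0.295,"y":-0.44,"z":0,"spin":0},{"hand":0.04,"x":0.295,"y":-0.44,"z":0,"spin":0},{"hand":0.04,"x":0.295,"y":-0.44,"z":0,"spin":0},{"hand":0.04,"x":0.295,"y":-0.44,"z":0,"spin":0},{"hand":0.04,"x":0.295,"y":-0.44,"z":0,"spin":0},{"hand":0.04,"x":0.295,"y":-0.44,"z":0,"spin":0},{"hand":0.04,"x":0.295,"y":-0.44,"z":0,"spin":0},{"hand":0.04,"x":0.295,"y":-0.44,"z":0,"spin":0},{"hand":0.04,"x":0.295,"y":-0.44,"z":0,"spin":0},{"hand":0.04,"x":0.295,"y":-0.44,"z":0,"spin":0},{"hand":0.04,"x":0.295,"y":-0.44,"z":0,"spin":0},{"hand":0.04,"x":0.295,"y":-0.44,"z":0,"spin":0}]'
python3 - <<'E'
from h import *
s=state(); print(s["t"],s["eef_pos"],s["tcp_rot"],s["ft_force"],s["opening"],s["joints"])
c=read_camera("wrist"); print(c["fx"],c["cx"],c["cy"],np.array(c["T"]).round(3)); cv2.imwrite("pics/w1.png",c["img"][:,:,::-1])
# hubs in top view
t=read_camera("top")
print("hubL",onz(t,274,256.2,86),"hubR",onz(t,375,243.4,86))
E
```

```text
t: 1.48
eef_pos: [522.4, 142.0, 228.4]
tcp_rot: [-3.141, 0.0, 1.197]
ft_force: [-1.1, 0.6, -0.9]
opening: 0.421
1.4833 [522.36916806 142.03525207 228.36638212] [-3.14078915e+00  1.11217461e-04  1.19666835e+00] [-1.05458435  0.6279701  -0.906209  ] 0.42143357897750316 [ 1.43304223e-01  3.72962187e-01  1.76428153e+00  3.56300773e-04
  1.00510230e+00 -1.05355517e+00]
371.64829954431775 316.2337736457908 244.85807593606387 [[ 3.66000e-01  9.05000e-01  2.17000e-01  4.61886e+02]
 [ 9.31000e-01 -3.55000e-01 -8.70000e-02  1.65657e+02]
 [-1.00000e-03  2.34000e-01 -9.72000e-01  3.84520e+02]
 [ 0.00000e+00  0.00000e+00  0.00000e+00  1.00000e+00]]
hubL [536.15874019 142.23410399  86.        ] hubR [ 567.48283764 -166.8710197    86.        ]
```

View pics/w1.png

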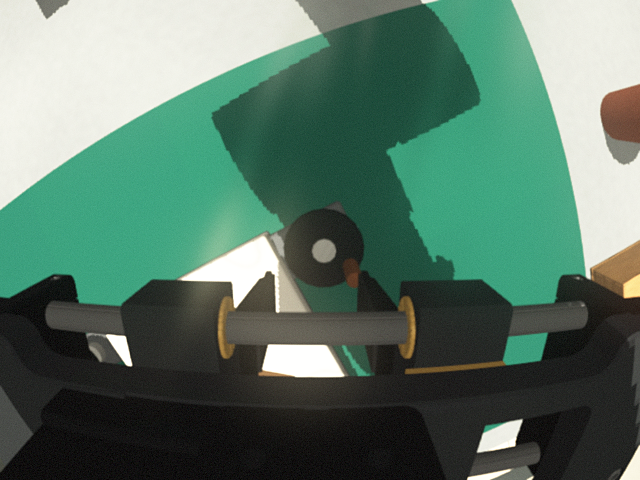

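```bash
cat >> h.py <<'E'
def brown(im,u0,u1,v0,v1):
    hsv=cv2.cvtColor(im,cv2.COLOR_RGB2HSV); m=np.zeros(im.shape[:2],bool)
    m[v0:v1,u0:u1]=((hsv[...,0]<20)&(hsv[...,1]>100)&(hsv[...,2]>40))[v0:v1,u0:u1]; return m
E
python3 - <<'E'
from h import *
c=read_camera("wrist"); im=c["img"]
m=brown(im,330,375,240,300)
b,l=blobs(m,20)
for i,a,ce,s in b:
    vs,us=np.where(l==i); print(a,ce,s,"mid",onz(c,*ce,106,True))
    for v in range(vs.min(),vs.max()+1,4): print(v,us[vs==v].min(),us[vs==v].max())
hub=np.zeros(im.shape[:2],bool); hub[235:265,308:340]=(im.min(2)>110)[235:265,308:340]
for i,a,ce,s in blobs(hub,30)[0]: print("hub",a,ce,s,onz(c,*ce,86,True))
print("disc",onz(c,323,247,84,True), [onz(c,u,v,84,True).round(1) for u,v in [(284,247),(363,247),(323,209)]])
E
```

```text
386 [350.15803109 273.54663212] [341 259  18  30] mid [555.07972449 158.40902236 106.        ]
259 348 348
263 342 355
267 342 356
271 343 357
275 344 358
279 344 357
283 345 357
287 348 356
hub 395 [322.18734177 251.45822785] [311 241  23  22] [535.16083592 142.70573532  86.        ]
disc [532.32024709 144.55841695  84.        ] [array([520.5, 114.2,  84. ]), array([544.5, 175.8,  84. ]), array([502.5, 156.1,  84. ])]
```

```bash
python3 -m handwheel '[{"hand":0.04,"x":0.0327,"y":0.0163,"z":0,"spin":0},{"hand":0.04,"x":0.0327,"y":0.0163,"z":-0.04,"spin":0},{"hand":0.04,"x":0.0327,"y":0.0163,"z":-0.07,"spin":0},{"hand":0.04,"x":0.0327,"y":0.0163,"z":-0.095,"spin":0},{"hand":0.04,"x":0.0327,"y":0.0163,"z":-0.11,"spin":0},{"hand":0.04,"x":0.0327,"y":0.0163,"z":-0.12,"spin":0},{"hand":0.04,"x":0.0327,"y":0.0163,"z":-0.12,"spin":0},{"hand":0.04,"x":0.0327,"y":0.0163,"z":-0.12,"spin":0},{"hand":0.04,"x":0.0327,"y":0.0163,"z":-0.12,"spin":0}]'
python3 - <<'E'
from h import *
s=state(); print(s["eef_pos"],s["ft_force"],s["moment"],s["opening"])
c=read_camera("wrist"); cv2.imwrite("pics/w2.png",c["img"][180:420,180:480,::-1].repeat(2,0).repeat(2,1))
E
```

```text
t: 2.38
eef_pos: [555.7, 158.9, 109.8]
tcp_rot: [3.14, -0.001, 1.199]
ft_force: [0.5, 0.7, -0.0]
opening: 0.424
[555.70300149 158.94163863 109.82709522] [ 0.52213393  0.71995518 -0.02129766] [-0.08933781  0.01501285  0.01348285] 0.42359392785152566
```

View pics/w2.png

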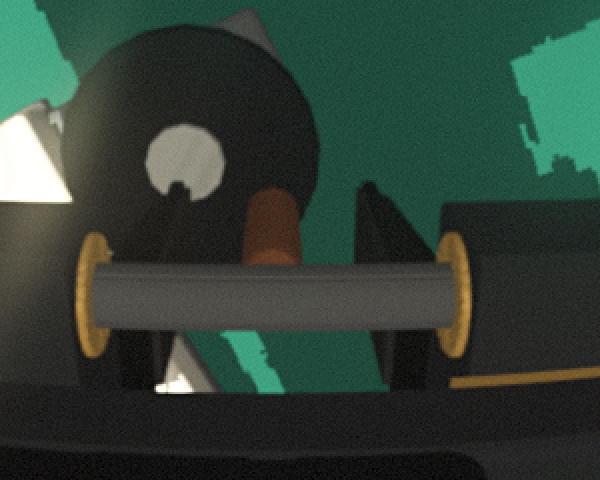

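The post stands midway between the fingers (crop x≈272, with the fingers at 180 and 368). Closing.

```bash
python3 -m handwheel '[{"hand":0.01,"x":0,"y":0,"z":0,"spin":0},{"hand":0.01,"x":0,"y":0,"z":0,"spin":0},{"hand":0.01,"x":0,"y":0,"z":0,"spin":0},{"hand":0.01,"x":0,"y":0,"z":0,"spin":0},{"hand":0.01,"x":0,"y":0,"z":0,"spin":0},{"hand":0.01,"x":0,"y":0,"z":0,"spin":0},{"hand":0.01,"x":0,"y":0,"z":0,"spin":0},{"hand":0.01,"x":0,"y":0,"z":0,"spin":0}]'
```

```text
t: 3.1
eef_pos: [555.5, 158.5, 108.8]
tcp_rot: [3.141, -0.0, 1.198]
ft_force: [1.6, 1.1, 1.0]
opening: 0.13
```

```bash
cat >> h.py <<'E'
def rows(th0,steps,r=25.,hand=.01,f=0.0):
    # relative shifts for handle angles th0-d (deg), z following 4 mm/turn
    for d in steps:
        a,b=np.radians(th0),np.radians(th0-d)
        print('{"hand":%g,"x":%.4f,"y":%.4f,"z":%.4f,"spin":0},'%(hand,r*(np.cos(b)-np.cos(a))/1e3,r*(np.sin(b)-np.sin(a))/1e3,-d/90e3+0),end='')
    print()
def rt(f,th):
    a=np.radians(th); er=np.array([np.cos(a),np.sin(a)]); ec=np.array([er[1],-er[0]]); f=np.array(f[:2]); return "radial %.2f clockwise %.2f"%(f@er,f@ec)
E
python3 -c "
from h import *
rows(38.7,range(6,49,6)); rows(-9.3,range(6,49,6))"
```

```text
{"hand":0.01,"x":0.0015,"y":-0.0021,"z":-0.0001,"spin":0},{"hand":0.01,"x":0.0028,"y":-0.0044,"z":-0.0001,"spin":0},{"hand":0.01,"x":0.0039,"y":-0.0068,"z":-0.0002,"spin":0},{"hand":0.01,"x":0.0047,"y":-0.0093,"z":-0.0003,"spin":0},{"hand":0.01,"x":0.0052,"y":-0.0118,"z":-0.0003,"spin":0},{"hand":0.01,"x":0.0055,"y":-0.0145,"z":-0.0004,"spin":0},{"hand":0.01,"x":0.0054,"y":-0.0171,"z":-0.0005,"spin":0},{"hand":0.01,"x":0.0052,"y":-0.0197,"z":-0.0005,"spin":0},
{"hand":0.01,"x":-0.0006,"y":-0.0026,"z":-0.0001,"spin":0},{"hand":0.01,"x":-0.0014,"y":-0.0050,"z":-0.0001,"spin":0},{"hand":0.01,"x":-0.0025,"y":-0.0074,"z":-0.0002,"spin":0},{"hand":0.01,"x":-0.0038,"y":-0.0097,"z":-0.0003,"spin":0},{"hand":0.01,"x":-0.0053,"y":-0.0118,"z":-0.0003,"spin":0},{"hand":0.01,"x":-0.0071,"y":-0.0137,"z":-0.0004,"spin":0},{"hand":0.01,"x":-0.0090,"y":-0.0155,"z":-0.0005,"spin":0},{"hand":0.01,"x":-0.0112,"y":-0.0170,"z":-0.0005,"spin":0},
```

```bash
python3 -m handwheel '[{"hand":0.01,"x":0.0015,"y":-0.0021,"z":-0.0001,"spin":0},{"hand":0.01,"x":0.0028,"y":-0.0044,"z":-0.0001,"spin":0},{"hand":0.01,"x":0.0039,"y":-0.0068,"z":-0.0002,"spin":0},{"hand":0.01,"x":0.0047,"y":-0.0093,"z":-0.0003,"spin":0}]'; python3 -m handwheel '[{"hand":0.01,"x":0.0005,"y":-0.0025,"z":-0.0001,"spin":0},{"hand":0.01,"x":0.0008,"y":-0.0052,"z":-0.0001,"spin":0},{"hand":0.01,"x":0.0007,"y":-0.0078,"z":-0.0002,"spin":0},{"hand":0.01,"x":0.0005,"y":-0.0104,"z":-0.0003,"spin":0}]'
```

```text
t: 3.43
eef_pos: [560.3, 148.8, 108.4]
tcp_rot: [3.141, -0.0, 1.198]
ft_force: [0.6, 1.4, 1.3]
opening: 0.13
t: 3.77
eef_pos: [560.6, 138.3, 108.1]
tcp_rot: [3.141, -0.0, 1.198]
ft_force: [1.1, 1.0, 2.2]
opening: 0.129
```

```bash
python3 -m handwheel '[{"hand":0.01,"x":-0.0006,"y":-0.0026,"z":0.0001,"spin":0},{"hand":0.01,"x":-0.0014,"y":-0.0050,"z":0.0001,"spin":0},{"hand":0.01,"x":-0.0025,"y":-0.0074,"z":0.0001,"spin":0},{"hand":0.01,"x":-0.0038,"y":-0.0097,"z":0,"spin":0},{"hand":0.01,"x":-0.0053,"y":-0.0118,"z":-0.0001,"spin":0}]'; python3 -c "
from h import *
rows(-39.3,range(6,25,6)); rows(-63.3,range(6,25,6));rows(-87.3,range(6,25,6)); rows(-111.3,range(6,25,6))"
```

```text
t: 4.18
eef_pos: [555.0, 126.6, 107.9]
tcp_rot: [-3.141, 0.0, 1.198]
ft_force: [1.6, 0.9, 0.2]
opening: 0.13
{"hand":0.01,"x":-0.0018,"y":-0.0019,"z":-0.0001,"spin":0},{"hand":0.01,"x":-0.0037,"y":-0.0037,"z":-0.0001,"spin":0},{"hand":0.01,"x":-0.0058,"y":-0.0052,"z":-0.0002,"spin":0},{"hand":0.01,"x":-0.0081,"y":-0.0065,"z":-0.0003,"spin":0},
{"hand":0.01,"x":-0.0024,"y":-0.0011,"z":-0.0001,"spin":0},{"hand":0.01,"x":-0.0049,"y":-0.0018,"z":-0.0001,"spin":0},{"hand":0.01,"x":-0.0075,"y":-0.0024,"z":-0.0002,"spin":0},{"hand":0.01,"x":-0.0101,"y":-0.0026,"z":-0.0003,"spin":0},
{"hand":0.01,"x":-0.0026,"y":0.0000,"z":-0.0001,"spin":0},{"hand":0.01,"x":-0.0052,"y":0.0003,"z":-0.0001,"spin":0},{"hand":0.01,"x":-0.0078,"y":0.0009,"z":-0.0002,"spin":0},{"hand":0.01,"x":-0.0103,"y":0.0017,"z":-0.0003,"spin":0},
{"hand":0.01,"x":-0.0024,"y":0.0011,"z":-0.0001,"spin":0},{"hand":0.01,"x":-0.0046,"y":0.0024,"z":-0.0001,"spin":0},{"hand":0.01,"x":-0.0068,"y":0.0039,"z":-0.0002,"spin":0},{"hand":0.01,"x":-0.0087,"y":0.0057,"z":-0.0003,"spin":0},
```

```bash
python3 -m handwheel '[{"hand":0.01,"x":-0.0018,"y":-0.0019,"z":-0.0001,"spin":0},{"hand":0.01,"x":-0.0037,"y":-0.0037,"z":-0.0001,"spin":0},{"hand":0.01,"x":-0.0058,"y":-0.0052,"z":-0.0002,"spin":0},{"hand":0.01,"x":-0.0081,"y":-0.0065,"z":-0.0003,"spin":0}]';  python3 -m handwheel '[{"hand":0.01,"x":-0.0024,"y":-0.0011,"z":-0.0001,"spin":0},{"hand":0.01,"x":-0.0049,"y":-0.0018,"z":-0.0001,"spin":0},{"hand":0.01,"x":-0.0075,"y":-0.0024,"z":-0.0002,"spin":0},{"hand":0.01,"x":-0.0101,"y":-0.0026,"z":-0.0003,"spin":0}]'
```

```text
t: 4.52
eef_pos: [546.8, 120.3, 107.6]
tcp_rot: [-3.141, -0.0, 1.198]
ft_force: [0.0, 1.8, 1.3]
opening: 0.131
t: 4.85
eef_pos: [536.7, 117.8, 107.4]
tcp_rot: [3.142, -0.0, 1.198]
ft_force: [0.9, 1.3, -0.0]
opening: 0.127
```

```bash
python3 -m handwheel '[{"hand":0.01,"x":-0.0026,"y":0.0000,"z":-0.0001,"spin":0},{"hand":0.01,"x":-0.0052,"y":0.0003,"z":-0.0001,"spin":0},{"hand":0.01,"x":-0.0078,"y":0.0009,"z":-0.0002,"spin":0},{"hand":0.01,"x":-0.0103,"y":0.0017,"z":-0.0003,"spin":0}]'; python3 -m handwheel '[{"hand":0.01,"x":-0.0024,"y":0.0011,"z":-0.0001,"spin":0},{"hand":0.01,"x":-0.0046,"y":0.0024,"z":-0.0001,"spin":0},{"hand":0.01,"x":-0.0068,"y":0.0039,"z":-0.0002,"spin":0},{"hand":0.01,"x":-0.0087,"y":0.0057,"z":-0.0003,"spin":0}]'
python3 -c "
from h import *
for t in range(0,6): rows(-135.3-24*t,range(6,25,6))"
```

```text
t: 5.18
eef_pos: [526.6, 119.6, 107.1]
tcp_rot: [3.141, -0.0, 1.198]
ft_force: [1.0, 1.2, 0.3]
opening: 0.128
t: 5.52
eef_pos: [518.0, 125.3, 106.8]
tcp_rot: [3.141, -0.0, 1.198]
ft_force: [2.6, 1.0, -1.1]
opening: 0.132
{"hand":0.01,"x":-0.0017,"y":0.0020,"z":-0.0001,"spin":0},{"hand":0.01,"x":-0.0033,"y":0.0041,"z":-0.0001,"spin":0},{"hand":0.01,"x":-0.0046,"y":0.0064,"z":-0.0002,"spin":0},{"hand":0.01,"x":-0.0056,"y":0.0087,"z":-0.0003,"spin":0},
{"hand":0.01,"x":-0.0008,"y":0.0025,"z":-0.0001,"spin":0},{"hand":0.01,"x":-0.0013,"y":0.0051,"z":-0.0001,"spin":0},{"hand":0.01,"x":-0.0016,"y":0.0077,"z":-0.0002,"spin":0},{"hand":0.01,"x":-0.0016,"y":0.0103,"z":-0.0003,"spin":0},
{"hand":0.01,"x":0.0003,"y":0.0026,"z":-0.0001,"spin":0},{"hand":0.01,"x":0.0008,"y":0.0052,"z":-0.0001,"spin":0},{"hand":0.01,"x":0.0017,"y":0.0076,"z":-0.0002,"spin":0},{"hand":0.01,"x":0.0027,"y":0.0100,"z":-0.0003,"spin":0},
{"hand":0.01,"x":0.0013,"y":0.0023,"z":-0.0001,"spin":0},{"hand":0.01,"x":0.0029,"y":0.0044,"z":-0.0001,"spin":0},{"hand":0.01,"x":0.0046,"y":0.0063,"z":-0.0002,"spin":0},{"hand":0.01,"x":0.0066,"y":0.0080,"z":-0.0003,"spin":0},
{"hand":0.01,"x":0.0021,"y":0.0015,"z":-0.0001,"spin":0},{"hand":0.01,"x":0.0044,"y":0.0028,"z":-0.0001,"spin":0},{"hand":0.01,"x":0.0068,"y":0.0039,"z":-0.0002,"spin":0},{"hand":0.01,"x":0.0093,"y":0.0047,"z":-0.0003,"spin":0},
{"hand":0.01,"x":0.0026,"y":0.0005,"z":-0.0001,"spin":0},{"hand":0.01,"x":0.0052,"y":0.0008,"z":-0.0001,"spin":0},{"hand":0.01,"x":0.0078,"y":0.0008,"z":-0.0002,"spin":0},{"hand":0.01,"x":0.0104,"y":0.0005,"z":-0.0003,"spin":0},
```

```bash
python3 -m handwheel '[{"hand":0.01,"x":-0.0017,"y":0.0020,"z":-0.0001,"spin":0},{"hand":0.01,"x":-0.0033,"y":0.0041,"z":-0.0001,"spin":0},{"hand":0.01,"x":-0.0046,"y":0.0064,"z":-0.0002,"spin":0},{"hand":0.01,"x":-0.0056,"y":0.0087,"z":-0.0003,"spin":0}]'; python3 -m handwheel '[{"hand":0.01,"x":-0.0008,"y":0.0025,"z":-0.0001,"spin":0},{"hand":0.01,"x":-0.0013,"y":0.0051,"z":-0.0001,"spin":0}]'; python3 -m handwheel '[{"hand":0.01,"x":-0.0003,"y":0.0026,"z":-0.0001,"spin":0},{"hand":0.01,"x":-0.0003,"y":0.0052,"z":-0.0001,"spin":0}]'
```

```text
t: 5.85
eef_pos: [512.4, 134.1, 106.5]
tcp_rot: [3.141, -0.0, 1.198]
ft_force: [3.2, -0.1, 0.0]
opening: 0.127
t: 6.02
eef_pos: [511.1, 139.2, 106.4]
tcp_rot: [3.141, 0.0, 1.198]
ft_force: [3.0, -0.9, -0.5]
opening: 0.129
t: 6.18
eef_pos: [510.8, 144.4, 106.2]
tcp_rot: [3.142, 0.0, 1.198]
ft_force: [3.4, -1.2, -0.9]
opening: 0.131
```

```bash
python3 -m handwheel '[{"hand":0.01,"x":0.0006,"y":0.0026,"z":-0.0001,"spin":0},{"hand":0.01,"x":0.0011,"y":0.0052,"z":-0.0001,"spin":0}]'; python3 -m handwheel '[{"hand":0.01,"x":0.0009,"y":0.0024,"z":-0.0001,"spin":0},{"hand":0.01,"x":0.0019,"y":0.0048,"z":-0.0001,"spin":0}]'; python3 -m handwheel '[{"hand":0.01,"x":0.0013,"y":0.0023,"z":-0.0001,"spin":0},{"hand":0.01,"x":0.0029,"y":0.0044,"z":-0.0001,"spin":0}]'; python3 -m handwheel '[{"hand":0.01,"x":0.0017,"y":0.0019,"z":-0.0001,"spin":0},{"hand":0.01,"x":0.0037,"y":0.0036,"z":-0.0001,"spin":0}]'
```

```text
t: 6.35
eef_pos: [511.7, 149.6, 106.1]
tcp_rot: [-3.141, 0.0, 1.198]
ft_force: [2.5, -1.6, 0.1]
opening: 0.129
t: 6.52
eef_pos: [513.6, 154.4, 106.0]
tcp_rot: [-3.141, 0.0, 1.198]
ft_force: [1.3, -1.8, -0.3]
opening: 0.132
t: 6.68
eef_pos: [516.6, 158.8, 105.8]
tcp_rot: [-3.141, 0.0, 1.198]
ft_force: [0.5, -1.5, -0.1]
opening: 0.13
t: 6.85
eef_pos: [520.3, 162.4, 105.8]
tcp_rot: [-3.141, 0.0, 1.198]
ft_force: [-0.5, -0.8, -0.4]
opening: 0.133
```

```bash
python3 -m handwheel '[{"hand":0.01,"x":0.0021,"y":0.0015,"z":-0.0001,"spin":0},{"hand":0.01,"x":0.0044,"y":0.0028,"z":-0.0001,"spin":0}]'; python3 -m handwheel '[{"hand":0.01,"x":0.0024,"y":0.0011,"z":-0.0001,"spin":0},{"hand":0.01,"x":0.0049,"y":0.0019,"z":-0.0002,"spin":0}]'; python3 -m handwheel '[{"hand":0.01,"x":0.0026,"y":0.0005,"z":-0.0001,"spin":0},{"hand":0.01,"x":0.0052,"y":0.0008,"z":-0.0001,"spin":0}]'; python3 -m handwheel '[{"hand":0.01,"x":0.0026,"y":0,"z":-0.0001,"spin":0},{"hand":0.01,"x":0.0052,"y":-0.0003,"z":-0.0002,"spin":0}]'
python3 -c "
from h import *
for t in range(0,8): rows(-279.3-12*t,[6,12])"
```

```text
t: 7.02
eef_pos: [524.8, 165.2, 105.7]
tcp_rot: [-3.141, 0.0, 1.198]
ft_force: [-0.4, -1.1, -0.7]
opening: 0.129
t: 7.18
eef_pos: [529.8, 167.1, 105.5]
tcp_rot: [-3.141, -0.0, 1.198]
ft_force: [-1.1, 0.1, 0.2]
opening: 0.132
t: 7.35
eef_pos: [535.1, 167.9, 105.4]
tcp_rot: [-3.141, -0.0, 1.198]
ft_force: [-1.1, 1.2, 0.8]
opening: 0.127
t: 7.52
eef_pos: [540.4, 167.5, 105.3]
tcp_rot: [3.141, -0.0, 1.198]
ft_force: [-0.7, 1.3, -0.0]
opening: 0.132
{"hand":0.01,"x":0.0026,"y":-0.0006,"z":-0.0001,"spin":0},{"hand":0.01,"x":0.0050,"y":-0.0014,"z":-0.0001,"spin":0},
{"hand":0.01,"x":0.0024,"y":-0.0011,"z":-0.0001,"spin":0},{"hand":0.01,"x":0.0046,"y":-0.0024,"z":-0.0001,"spin":0},
{"hand":0.01,"x":0.0021,"y":-0.0015,"z":-0.0001,"spin":0},{"hand":0.01,"x":0.0040,"y":-0.0033,"z":-0.0001,"spin":0},
{"hand":0.01,"x":0.0017,"y":-0.0020,"z":-0.0001,"spin":0},{"hand":0.01,"x":0.0033,"y":-0.0041,"z":-0.0001,"spin":0},
{"hand":0.01,"x":0.0013,"y":-0.0023,"z":-0.0001,"spin":0},{"hand":0.01,"x":0.0023,"y":-0.0047,"z":-0.0001,"spin":0},
{"hand":0.01,"x":0.0008,"y":-0.0025,"z":-0.0001,"spin":0},{"hand":0.01,"x":0.0013,"y":-0.0051,"z":-0.0001,"spin":0},
{"hand":0.01,"x":0.0003,"y":-0.0026,"z":-0.0001,"spin":0},{"hand":0.01,"x":0.0002,"y":-0.0052,"z":-0.0001,"spin":0},
{"hand":0.01,"x":-0.0003,"y":-0.0026,"z":-0.0001,"spin":0},{"hand":0.01,"x":-0.0008,"y":-0.0052,"z":-0.0001,"spin":0},
```

```bash
python3 -m handwheel '[{"hand":0.01,"x":0.0026,"y":-0.0006,"z":-0.0001,"spin":0},{"hand":0.01,"x":0.0050,"y":-0.0014,"z":-0.0001,"spin":0}]'; python3 -m handwheel '[{"hand":0.01,"x":0.0024,"y":-0.0011,"z":-0.0001,"spin":0},{"hand":0.01,"x":0.0046,"y":-0.0024,"z":-0.0001,"spin":0}]'; python3 -m handwheel '[{"hand":0.01,"x":0.0021,"y":-0.0015,"z":-0.0001,"spin":0},{"hand":0.01,"x":0.0040,"y":-0.0033,"z":-0.0002,"spin":0}]'; python3 -m handwheel '[{"hand":0.01,"x":0.0017,"y":-0.0020,"z":-0.0001,"spin":0},{"hand":0.01,"x":0.0033,"y":-0.0041,"z":-0.0001,"spin":0}]'
```

```text
t: 7.68
eef_pos: [545.5, 166.0, 105.2]
tcp_rot: [3.141, -0.0, 1.198]
ft_force: [0.3, 1.6, 0.8]
opening: 0.13
t: 7.85
eef_pos: [550.1, 163.5, 105.1]
tcp_rot: [3.141, -0.0, 1.198]
ft_force: [0.1, 1.0, 0.6]
opening: 0.13
t: 8.02
eef_pos: [554.1, 160.2, 104.9]
tcp_rot: [3.141, -0.0, 1.198]
ft_force: [-0.2, 1.8, -0.0]
opening: 0.135
t: 8.18
eef_pos: [557.4, 156.0, 104.8]
tcp_rot: [3.141, -0.0, 1.198]
ft_force: [0.1, 1.7, 1.3]
opening: 0.131
```

```bash
python3 -m handwheel '[{"hand":0.01,"x":0.0013,"y":-0.0023,"z":-0.0001,"spin":0},{"hand":0.01,"x":0.0023,"y":-0.0047,"z":-0.0001,"spin":0}]'; python3 -m handwheel '[{"hand":0.01,"x":0.0008,"y":-0.0025,"z":-0.0001,"spin":0},{"hand":0.01,"x":0.0013,"y":-0.0051,"z":-0.0001,"spin":0}]';python3 -m handwheel '[{"hand":0.01,"x":0.0003,"y":-0.0026,"z":-0.0001,"spin":0},{"hand":0.01,"x":0.0002,"y":-0.0052,"z":-0.0001,"spin":0}]'
```

```text
t: 8.35
eef_pos: [559.6, 151.2, 104.7]
tcp_rot: [3.141, -0.0, 1.198]
ft_force: [1.0, 1.1, 0.2]
opening: 0.135
t: 8.52
eef_pos: [560.8, 146.1, 104.6]
tcp_rot: [3.141, -0.0, 1.198]
ft_force: [1.5, 1.1, 0.1]
opening: 0.13
t: 8.68
eef_pos: [560.9, 140.9, 104.4]
tcp_rot: [3.141, -0.0, 1.198]
ft_force: [2.2, 0.8, -0.1]
opening: 0.133
```

```bash
python3 -c "
from h import *
for t in range(0,10): rows(-363.3-12*t,[6,12])"
```

```text
{"hand":0.01,"x":-0.0003,"y":-0.0026,"z":-0.0001,"spin":0},{"hand":0.01,"x":-0.0008,"y":-0.0052,"z":-0.0001,"spin":0},
{"hand":0.01,"x":-0.0008,"y":-0.0025,"z":-0.0001,"spin":0},{"hand":0.01,"x":-0.0019,"y":-0.0049,"z":-0.0001,"spin":0},
{"hand":0.01,"x":-0.0013,"y":-0.0023,"z":-0.0001,"spin":0},{"hand":0.01,"x":-0.0029,"y":-0.0044,"z":-0.0001,"spin":0},
{"hand":0.01,"x":-0.0018,"y":-0.0019,"z":-0.0001,"spin":0},{"hand":0.01,"x":-0.0037,"y":-0.0037,"z":-0.0001,"spin":0},
{"hand":0.01,"x":-0.0021,"y":-0.0015,"z":-0.0001,"spin":0},{"hand":0.01,"x":-0.0044,"y":-0.0028,"z":-0.0001,"spin":0},
{"hand":0.01,"x":-0.0024,"y":-0.0011,"z":-0.0001,"spin":0},{"hand":0.01,"x":-0.0049,"y":-0.0018,"z":-0.0001,"spin":0},
{"hand":0.01,"x":-0.0026,"y":-0.0005,"z":-0.0001,"spin":0},{"hand":0.01,"x":-0.0052,"y":-0.0008,"z":-0.0001,"spin":0},
{"hand":0.01,"x":-0.0026,"y":0.0000,"z":-0.0001,"spin":0},{"hand":0.01,"x":-0.0052,"y":0.0003,"z":-0.0001,"spin":0},
{"hand":0.01,"x":-0.0026,"y":0.0006,"z":-0.0001,"spin":0},{"hand":0.01,"x":-0.0050,"y":0.0014,"z":-0.0001,"spin":0},
{"hand":0.01,"x":-0.0024,"y":0.0011,"z":-0.0001,"spin":0},{"hand":0.01,"x":-0.0046,"y":0.0024,"z":-0.0001,"spin":0},
```

```bash
python3 -m handwheel '[{"hand":0.01,"x":-0.0003,"y":-0.0026,"z":-0.0001,"spin":0},{"hand":0.01,"x":-0.0008,"y":-0.0052,"z":-0.0001,"spin":0}]'; python3 -m handwheel '[{"hand":0.01,"x":-0.0008,"y":-0.0025,"z":-0.0001,"spin":0},{"hand":0.01,"x":-0.0019,"y":-0.0049,"z":-0.0002,"spin":0}]'; python3 -m handwheel '[{"hand":0.01,"x":-0.0013,"y":-0.0023,"z":-0.0001,"spin":0},{"hand":0.01,"x":-0.0029,"y":-0.0044,"z":-0.0001,"spin":0}]'
```

```text
t: 8.85
eef_pos: [560.0, 135.7, 104.3]
tcp_rot: [3.142, -0.0, 1.198]
ft_force: [1.6, 1.4, 0.1]
opening: 0.129
t: 9.02
eef_pos: [558.0, 130.8, 104.1]
tcp_rot: [-3.141, 0.0, 1.198]
ft_force: [0.9, 0.5, 0.0]
opening: 0.134
t: 9.18
eef_pos: [555.0, 126.5, 104.0]
tcp_rot: [-3.141, 0.0, 1.198]
ft_force: [0.6, 0.6, 0.2]
opening: 0.131
```

```bash
python3 -m handwheel '[{"hand":0.01,"x":-0.0018,"y":-0.0019,"z":-0.0001,"spin":0},{"hand":0.01,"x":-0.0037,"y":-0.0037,"z":-0.0001,"spin":0}]'; python3 -m handwheel '[{"hand":0.01,"x":-0.0021,"y":-0.0015,"z":-0.0001,"spin":0},{"hand":0.01,"x":-0.0044,"y":-0.0028,"z":-0.0001,"spin":0}]'; python3 -m handwheel '[{"hand":0.01,"x":-0.0024,"y":-0.0011,"z":-0.0001,"spin":0},{"hand":0.01,"x":-0.0049,"y":-0.0018,"z":-0.0002,"spin":0}]'
```

```text
t: 9.35
eef_pos: [551.2, 122.8, 103.9]
tcp_rot: [-3.141, -0.0, 1.198]
ft_force: [0.6, 0.6, -0.5]
opening: 0.134
t: 9.52
eef_pos: [546.9, 120.1, 103.9]
tcp_rot: [-3.142, -0.0, 1.198]
ft_force: [1.4, 2.1, 0.0]
opening: 0.128
t: 9.68
eef_pos: [542.1, 118.4, 103.7]
tcp_rot: [3.141, -0.0, 1.198]
ft_force: [1.3, 2.0, 0.4]
opening: 0.131
```

```bash
python3 -m handwheel '[{"hand":0.01,"x":-0.0026,"y":-0.0005,"z":-0.0001,"spin":0},{"hand":0.01,"x":-0.0052,"y":-0.0008,"z":-0.0001,"spin":0}]'; python3 -m handwheel '[{"hand":0.01,"x":-0.0026,"y":0,"z":0,"spin":0},{"hand":0.01,"x":-0.0052,"y":0.0003,"z":0,"spin":0}]'
```

```text
t: 9.85
eef_pos: [537.0, 117.6, 103.7]
tcp_rot: [3.141, -0.0, 1.198]
ft_force: [1.4, 2.2, 0.3]
opening: 0.134
t: 10.02
eef_pos: [531.8, 117.9, 103.6]
tcp_rot: [3.141, -0.0, 1.198]
ft_force: [2.6, 2.5, 0.0]
opening: 0.128
```

```bash
python3 -m handwheel '[{"hand":0.01,"x":-0.0026,"y":0.0006,"z":0,"spin":0},{"hand":0.01,"x":-0.0050,"y":0.0014,"z":0,"spin":0}]'; python3 -m handwheel '[{"hand":0.01,"x":0,"y":0,"z":0,"spin":0}]';python3 -m handwheel '[{"hand":0.01,"x":0,"y":0,"z":0,"spin":0}]'
```

```text
t: 10.18
eef_pos: [526.7, 119.4, 103.6]
tcp_rot: [3.141, -0.0, 1.198]
ft_force: [2.2, 1.3, 0.2]
opening: 0.134
t: 10.27
eef_pos: [526.5, 119.5, 103.6]
tcp_rot: [-3.142, -0.0, 1.198]
ft_force: [1.4, 3.0, 0.6]
opening: 0.128
t: 10.35
eef_pos: [526.6, 119.4, 103.6]
tcp_rot: [-3.141, 0.0, 1.198]
ft_force: [0.3, 2.0, 0.4]
opening: 0.129
```

Run:
```python
import numpy as np
P=np.array([[-75,0],[85,95],[85,-95],[-70,155],[-70,-155]],float);k=np.array([24,12,12,12,12.])
A=np.c_[np.ones(5),P]
def solve(aL,aR,W=32.):
    off=np.array([0,0,0,aL,aR]); act=np.array([1,1,1,aL>0,aR>0],bool)
    for _ in range(5):
        K=(A*(k*act)[:,None]).T@A; f=np.array([W,-0.*W,0])-A.T@(k*act*off)  # disp down d: comp=A d+off
        d=np.linalg.solve(K,f); F=k*act*(A@d+off); act2=act&(F>0)
        if (act2==act).all(): break
        act=act2
    return F
# advance past first contact (in undeflected stand, offset so aL=0 is touching)
d0=np.linalg.solve((A[:3]*k[:3,None]).T@A[:3],[32,0,0]);z=A@d0
for aL,aR in [(.3,0),(.6,0),(.8,0),(.6,.3),(.6,.6),(.8,.8),(1,1)]:
    print(aL,aR,solve(aL-z[3] if aL else -9,aR-z[4] if aR else -9).round(1))
```

```text
0.3 0 [17.   7.5  7.5  0.  -0. ]
0.6 0 [17.   7.5  7.5  0.  -0. ]
0.8 0 [13.7  4.7 10.2  3.4 -0. ]
0.6 0.3 [17.   7.5  7.5  0.   0. ]
0.6 0.6 [17.   7.5  7.5  0.   0. ]
0.8 0.8 [7.4 7.3 7.3 4.9 4.9]
1 1 [5.  7.3 7.3 6.2 6.2]
```

Run:
```python
import numpy as np
P=np.array([[-75,0],[85,95],[85,-95],[-70,155],[-70,-155]],float);k=np.array([24,12,12,12,12.])
A=np.c_[np.ones(5),P]
d0=np.linalg.solve((A[:3]*k[:3,None]).T@A[:3],[32,0,0]);z=A@d0
for a in [(.3,-9),(.6,-9),(.8,-9),(.6,.3),(.6,.6),(.8,.4),(.8,.8),(1,1)]:
    off=np.array([0,0,0,a[0]-z[3],a[1]-z[4]]); act=np.array([1,1,1,1,a[1]>-5])
    d=np.linalg.solve((A*(k*act)[:,None]).T@A,np.array([32,0,0])-A.T@(k*act*off)); print(a,(k*act*(A@d+off)).round(1))
```

```text
(0.3, -9) [15.8  6.4  8.5  1.3 -0. ]
(0.6, -9) [14.5  5.4  9.6  2.6 -0. ]
(0.8, -9) [13.7  4.7 10.2  3.4 -0. ]
(0.6, 0.3) [11.6  6.6  8.2  3.3  2.3]
(0.6, 0.6) [9.8 7.4 7.4 3.7 3.7]
(0.8, 0.4) [9.8 6.3 8.5 4.4 3.1]
(0.8, 0.8) [7.4 7.3 7.3 4.9 4.9]
(1, 1) [5.  7.3 7.3 6.2 6.2]
```

```bash
python3 -m handwheel '[{"hand":0.04,"x":0,"y":0,"z":0,"spin":0},{"hand":0.04,"x":0,"y":0,"z":0,"spin":0},{"hand":0.04,"x":0,"y":0,"z":0,"spin":0},{"hand":0.04,"x":0,"y":0,"z":0,"spin":0},{"hand":0.04,"x":0,"y":0,"z":0.02,"spin":0},{"hand":0.04,"x":0,"y":0,"z":0.055,"spin":0},{"hand":0.04,"x":0,"y":0,"z":0.09,"spin":0},{"hand":0.04,"x":0,"y":0,"z":0.125,"spin":0},{"hand":0.04,"x":0,"y":0,"z":0.125,"spin":0},{"hand":0.04,"x":0.027,"y":-0.285,"z":0.125,"spin":0},{"hand":0.04,"x":0.027,"y":-0.285,"z":0.125,"spin":0},{"hand":0.04,"x":0.027,"y":-0.285,"z":0.125,"spin":0},{"hand":0.04,"x":0.027,"y":-0.285,"z":0.125,"spin":0},{"hand":0.04,"x":0.027,"y":-0.285,"z":0.125,"spin":0},{"hand":0.04,"x":0.027,"y":-0.285,"z":0.125,"spin":0},{"hand":0.04,"x":0.027,"y":-0.285,"z":0.125,"spin":0},{"hand":0.04,"x":0.027,"y":-0.285,"z":0.125,"spin":0},{"hand":0.04,"x":0.027,"y":-0.285,"z":0.125,"spin":0},{"hand":0.04,"x":0.027,"y":-0.285,"z":0.125,"spin":0}]'
python3 - <<'E'
from h import *
s=state(); print(s["joints"],s["ft_force"])
c=read_camera("wrist"); cv2.imwrite("pics/w3.png",c["img"][:,:,::-1])
im=c["img"]
for i,a,ce,s in blobs(brown(im,200,440,150,320),20)[0]: print("brown",a,ce,s,onz(c,*ce,106,True))
hub=np.zeros(im.shape[:2],bool); hub[220:280,290:355]=(im.min(2)>90)[220:280,290:355]
for i,a,ce,s in blobs(hub,30)[0]: print("hub",a,ce,s,onz(c,*ce,86,True))
E
```

```text
t: 11.93
eef_pos: [553.5, -165.4, 228.0]
tcp_rot: [-3.14, -0.0, 1.197]
ft_force: [0.2, 1.0, 0.3]
opening: 0.422
[-4.04889367e-01  4.24610753e-01  1.67782507e+00  2.52919947e-04
  1.04030269e+00 -1.60247687e+00] [0.18434916 0.99703647 0.27169915]
brown 397 [322.13350126 289.09571788] [315 274  16  30] [ 590.39452947 -175.43945736  106.        ]
brown 156 [224.73076923 308.41666667] [218 296  16  24] [ 577.71857184 -256.98843057  106.        ]
brown 222 [407.11711712 307.33783784] [398 296  18  24] [ 631.87477574 -115.99649768  106.        ]
hub 455 [322.06153846 250.27912088] [310 239  25  23] [ 565.47419367 -165.55145557   86.        ]
```

View pics/w3.png

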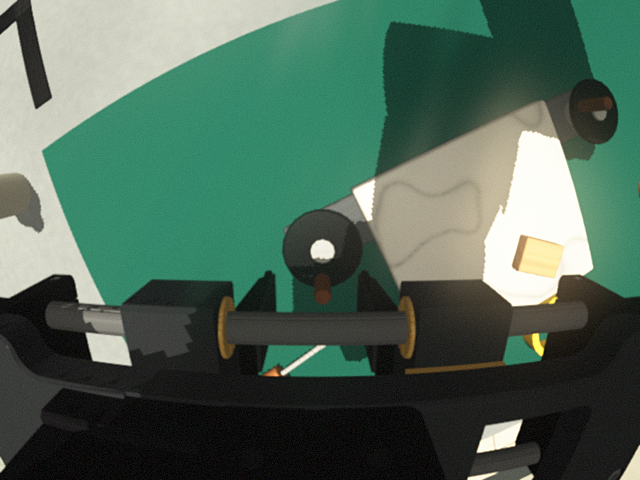

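The wrist view shows the right hub at (322,250) and its handle at (322,289), clear between the fingers. Next: go down and grip.

```bash
python3 -m handwheel '[{"hand":0.04,"x":0.0366,"y":-0.0098,"z":0,"spin":0},{"hand":0.04,"x":0.0366,"y":-0.0098,"z":-0.04,"spin":0},{"hand":0.04,"x":0.0366,"y":-0.0098,"z":-0.07,"spin":0},{"hand":0.04,"x":0.0366,"y":-0.0098,"z":-0.095,"spin":0},{"hand":0.04,"x":0.0366,"y":-0.0098,"z":-0.11,"spin":0},{"hand":0.04,"x":0.0366,"y":-0.0098,"z":-0.12,"spin":0},{"hand":0.04,"x":0.0366,"y":-0.0098,"z":-0.12,"spin":0},{"hand":0.04,"x":0.0366,"y":-0.0098,"z":-0.12,"spin":0},{"hand":0.04,"x":0.0366,"y":-0.0098,"z":-0.12,"spin":0},{"hand":0.04,"x":0.0366,"y":-0.0098,"z":-0.12,"spin":0},{"hand":0.04,"x":0.0366,"y":-0.0098,"z":-0.12,"spin":0}]'; python3 -m handwheel '[{"hand":0.01,"x":0,"y":0,"z":0,"spin":0},{"hand":0.01,"x":0,"y":0,"z":0,"spin":0},{"hand":0.01,"x":0,"y":0,"z":0,"spin":0},{"hand":0.01,"x":0,"y":0,"z":0,"spin":0},{"hand":0.01,"x":0,"y":0,"z":0,"spin":0},{"hand":0.01,"x":0,"y":0,"z":0,"spin":0},{"hand":0.01,"x":0,"y":0,"z":0,"spin":0},{"hand":0.01,"x":0,"y":0,"z":0,"spin":0}]'
python3 -c "
from h import *
for t in range(0,15): rows(-21-24*t,[6,12,18,24])"
```

```text
t: 12.9
eef_pos: [590.8, -175.6, 109.7]
tcp_rot: [3.14, -0.0, 1.198]
ft_force: [0.3, -0.6, -0.2]
opening: 0.422
t: 13.57
eef_pos: [590.4, -175.5, 108.6]
tcp_rot: [3.142, -0.0, 1.198]
ft_force: [-0.4, 0.3, 0.1]
opening: 0.127
{"hand":0.01,"x":-0.0011,"y":-0.0024,"z":-0.0001,"spin":0},{"hand":0.01,"x":-0.0024,"y":-0.0047,"z":-0.0001,"spin":0},{"hand":0.01,"x":-0.0039,"y":-0.0068,"z":-0.0002,"spin":0},{"hand":0.01,"x":-0.0057,"y":-0.0087,"z":-0.0003,"spin":0},
{"hand":0.01,"x":-0.0019,"y":-0.0018,"z":-0.0001,"spin":0},{"hand":0.01,"x":-0.0041,"y":-0.0033,"z":-0.0001,"spin":0},{"hand":0.01,"x":-0.0063,"y":-0.0046,"z":-0.0002,"spin":0},{"hand":0.01,"x":-0.0087,"y":-0.0057,"z":-0.0003,"spin":0},
{"hand":0.01,"x":-0.0025,"y":-0.0008,"z":-0.0001,"spin":0},{"hand":0.01,"x":-0.0050,"y":-0.0014,"z":-0.0001,"spin":0},{"hand":0.01,"x":-0.0077,"y":-0.0016,"z":-0.0002,"spin":0},{"hand":0.01,"x":-0.0103,"y":-0.0016,"z":-0.0003,"spin":0},
{"hand":0.01,"x":-0.0026,"y":0.0003,"z":-0.0001,"spin":0},{"hand":0.01,"x":-0.0052,"y":0.0008,"z":-0.0001,"spin":0},{"hand":0.01,"x":-0.0077,"y":0.0016,"z":-0.0002,
[... 1919 characters left out ...]
"hand":0.01,"x":0.0019,"y":-0.0018,"z":-0.0001,"spin":0},{"hand":0.01,"x":0.0037,"y":-0.0037,"z":-0.0001,"spin":0},{"hand":0.01,"x":0.0052,"y":-0.0058,"z":-0.0002,"spin":0},{"hand":0.01,"x":0.0065,"y":-0.0081,"z":-0.0003,"spin":0},
{"hand":0.01,"x":0.0011,"y":-0.0024,"z":-0.0001,"spin":0},{"hand":0.01,"x":0.0019,"y":-0.0049,"z":-0.0001,"spin":0},{"hand":0.01,"x":0.0024,"y":-0.0074,"z":-0.0002,"spin":0},{"hand":0.01,"x":0.0027,"y":-0.0100,"z":-0.0003,"spin":0},
{"hand":0.01,"x":0.0000,"y":-0.0026,"z":-0.0001,"spin":0},{"hand":0.01,"x":-0.0003,"y":-0.0052,"z":-0.0001,"spin":0},{"hand":0.01,"x":-0.0008,"y":-0.0078,"z":-0.0002,"spin":0},{"hand":0.01,"x":-0.0016,"y":-0.0103,"z":-0.0003,"spin":0},
```

```bash
python3 -m handwheel '[{"hand":0.01,"x":-0.0011,"y":-0.0024,"z":-0.0001,"spin":0},{"hand":0.01,"x":-0.0024,"y":-0.0047,"z":-0.0001,"spin":0},{"hand":0.01,"x":-0.0039,"y":-0.0068,"z":-0.0002,"spin":0},{"hand":0.01,"x":-0.0057,"y":-0.0087,"z":-0.0003,"spin":0}]'; python3 -m handwheel '[{"hand":0.01,"x":-0.0019,"y":-0.0018,"z":-0.0001,"spin":0},{"hand":0.01,"x":-0.0041,"y":-0.0033,"z":-0.0001,"spin":0}]';  python3 -m handwheel '[{"hand":0.01,"x":-0.0022,"y":-0.0013,"z":-0.0001,"spin":0},{"hand":0.01,"x":-0.0046,"y":-0.0024,"z":-0.0001,"spin":0}]'
```

```text
t: 13.9
eef_pos: [584.4, -184.4, 108.2]
tcp_rot: [-3.141, -0.0, 1.198]
ft_force: [0.5, 2.4, 0.8]
opening: 0.129
t: 14.07
eef_pos: [580.3, -187.6, 108.0]
tcp_rot: [-3.141, -0.0, 1.198]
ft_force: [0.3, 2.3, -0.5]
opening: 0.13
t: 14.23
eef_pos: [575.6, -189.9, 107.9]
tcp_rot: [-3.141, -0.0, 1.198]
ft_force: [-0.2, 3.9, -1.5]
opening: 0.129
```

```bash
python3 -m handwheel '[{"hand":0.01,"x":-0.0025,"y":-0.0004,"z":-0.0002,"spin":0},{"hand":0.01,"x":-0.0050,"y":-0.0009,"z":-0.0003,"spin":0}]'; python3 -m handwheel '[{"hand":0.01,"x":-0.0027,"y":-0.0002,"z":-0.0001,"spin":0},{"hand":0.01,"x":-0.0053,"y":0,"z":-0.0001,"spin":0}]';  python3 -m handwheel '[{"hand":0.01,"x":-0.0026,"y":0.0003,"z":-0.0001,"spin":0},{"hand":0.01,"x":-0.0052,"y":0.0008,"z":-0.0001,"spin":0}]'; python3 -m handwheel '[{"hand":0.01,"x":-0.0025,"y":0.0008,"z":-0.0001,"spin":0},{"hand":0.01,"x":-0.0048,"y":0.0019,"z":-0.0002,"spin":0}]'
```

```text
t: 14.4
eef_pos: [570.9, -190.9, 107.8]
tcp_rot: [3.141, -0.0, 1.198]
ft_force: [0.2, 1.6, 0.0]
opening: 0.133
t: 14.57
eef_pos: [565.6, -190.9, 107.7]
tcp_rot: [3.141, -0.0, 1.198]
ft_force: [1.7, 1.9, -0.4]
opening: 0.13
t: 14.73
eef_pos: [560.4, -190.1, 107.6]
tcp_rot: [3.141, 0.0, 1.198]
ft_force: [2.1, 2.0, -0.5]
opening: 0.132
t: 14.9
eef_pos: [555.6, -188.1, 107.4]
tcp_rot: [3.141, -0.0, 1.198]
ft_force: [2.0, 0.9, 0.1]
opening: 0.133
```

```bash
python3 -m handwheel '[{"hand":0.01,"x":-0.0023,"y":0.0013,"z":-0.0001,"spin":0},{"hand":0.01,"x":-0.0044,"y":0.0028,"z":-0.0001,"spin":0}]';  python3 -m handwheel '[{"hand":0.01,"x":-0.0019,"y":0.0018,"z":-0.0001,"spin":0},{"hand":0.01,"x":-0.0037,"y":0.0037,"z":-0.0002,"spin":0}]'; python3 -m handwheel '[{"hand":0.01,"x":-0.0014,"y":0.0021,"z":-0.0001,"spin":0},{"hand":0.01,"x":-0.0026,"y":0.0044,"z":-0.0001,"spin":0}]'
```

```text
t: 15.07
eef_pos: [551.2, -185.3, 107.3]
tcp_rot: [3.141, -0.0, 1.198]
ft_force: [2.6, 0.5, -0.2]
opening: 0.127
t: 15.23
eef_pos: [547.6, -181.5, 107.1]
tcp_rot: [3.141, 0.0, 1.198]
ft_force: [2.3, -0.5, -0.5]
opening: 0.133
t: 15.4
eef_pos: [544.9, -177.1, 107.0]
tcp_rot: [3.141, 0.0, 1.198]
ft_force: [1.2, -0.6, 0.6]
opening: 0.131
```

```bash
python3 -m handwheel '[{"hand":0.01,"x":-0.0011,"y":0.0024,"z":-0.0001,"spin":0},{"hand":0.01,"x":-0.0019,"y":0.0049,"z":-0.0001,"spin":0}]';  python3 -m handwheel '[{"hand":0.01,"x":-0.0005,"y":0.0026,"z":-0.0001,"spin":0},{"hand":0.01,"x":-0.0008,"y":0.0052,"z":-0.0002,"spin":0}]'; python3 -m handwheel '[{"hand":0.01,"x":0,"y":0.0026,"z":-0.0001,"spin":0},{"hand":0.01,"x":0.0003,"y":0.0052,"z":-0.0001,"spin":0}]'; python3 -m handwheel '[{"hand":0.01,"x":0.0005,"y":0.0026,"z":-0.0001,"spin":0},{"hand":0.01,"x":0.0014,"y":0.0050,"z":-0.0001,"spin":0}]'
```

```text
t: 15.57
eef_pos: [543.0, -172.1, 106.9]
tcp_rot: [3.142, 0.0, 1.198]
ft_force: [-0.2, -0.3, 0.1]
opening: 0.129
t: 15.73
eef_pos: [542.2, -166.9, 106.7]
tcp_rot: [-3.142, 0.0, 1.198]
ft_force: [1.1, -0.4, 0.4]
opening: 0.13
t: 15.9
eef_pos: [542.6, -161.7, 106.6]
tcp_rot: [-3.142, -0.0, 1.198]
ft_force: [0.8, -1.2, 1.0]
opening: 0.132
t: 16.07
eef_pos: [544.0, -156.6, 106.5]
tcp_rot: [-3.141, -0.0, 1.198]
ft_force: [0.7, -0.8, 0.7]
opening: 0.132
```

```bash
python3 -m handwheel '[{"hand":0.01,"x":0.0010,"y":0.0024,"z":-0.0001,"spin":0},{"hand":0.01,"x":0.0023,"y":0.0047,"z":-0.0001,"spin":0}]'; python3 -m handwheel '[{"hand":0.01,"x":0.0015,"y":0.0021,"z":-0.0001,"spin":0},{"hand":0.01,"x":0.0033,"y":0.0041,"z":-0.0001,"spin":0}]'; python3 -m handwheel '[{"hand":0.01,"x":0.0019,"y":0.0017,"z":-0.0001,"spin":0},{"hand":0.01,"x":0.0041,"y":0.0033,"z":-0.0002,"spin":0}]'; python3 -m handwheel '[{"hand":0.01,"x":0.0023,"y":0.0013,"z":-0.0001,"spin":0},{"hand":0.01,"x":0.0047,"y":0.0024,"z":-0.0001,"spin":0}]'
```

```text
t: 16.23
eef_pos: [546.4, -152.0, 106.3]
tcp_rot: [-3.141, -0.0, 1.198]
ft_force: [-0.4, -0.6, 1.5]
opening: 0.13
t: 16.4
eef_pos: [549.7, -147.9, 106.2]
tcp_rot: [-3.141, -0.0, 1.198]
ft_force: [-0.1, -0.3, 1.1]
opening: 0.132
t: 16.57
eef_pos: [553.9, -144.6, 106.0]
tcp_rot: [-3.141, -0.0, 1.198]
ft_force: [-0.2, -2.4, 1.8]
opening: 0.13
t: 16.73
eef_pos: [558.6, -142.3, 105.9]
tcp_rot: [-3.141, -0.0, 1.198]
ft_force: [-1.0, -1.8, 0.9]
opening: 0.127
```

```bash
python3 -m handwheel '[{"hand":0.01,"x":0.0024,"y":0.0008,"z":0,"spin":0},{"hand":0.01,"x":0.0050,"y":0.0013,"z":0,"spin":0}]'; python3 -m handwheel '[{"hand":0.01,"x":0.0026,"y":0.0003,"z":-0.0001,"spin":0},{"hand":0.01,"x":0.0052,"y":0.0003,"z":-0.0001,"spin":0}]';  python3 -m handwheel '[{"hand":0.01,"x":0.0026,"y":-0.0002,"z":-0.0001,"spin":0},{"hand":0.01,"x":0.0052,"y":-0.0008,"z":-0.0001,"spin":0}]'
```

```text
t: 16.9
eef_pos: [563.6, -141.0, 105.9]
tcp_rot: [-3.141, -0.0, 1.198]
ft_force: [-0.9, -1.7, 1.2]
opening: 0.13
t: 17.07
eef_pos: [568.8, -140.7, 105.8]
tcp_rot: [-3.141, -0.0, 1.198]
ft_force: [-0.6, -0.7, 0.4]
opening: 0.13
t: 17.23
eef_pos: [574.0, -141.6, 105.7]
tcp_rot: [-3.141, -0.0, 1.198]
ft_force: [-1.2, -0.2, -0.1]
opening: 0.129
```

```bash
python3 -m handwheel '[{"hand":0.01,"x":0.0025,"y":-0.0008,"z":-0.0001,"spin":0},{"hand":0.01,"x":0.0049,"y":-0.0019,"z":-0.0002,"spin":0}]'; python3 -m handwheel '[{"hand":0.01,"x":0.0022,"y":-0.0013,"z":-0.0001,"spin":0},{"hand":0.01,"x":0.0044,"y":-0.0028,"z":-0.0001,"spin":0}]'; python3 -m handwheel '[{"hand":0.01,"x":0.0019,"y":-0.0018,"z":-0.0001,"spin":0},{"hand":0.01,"x":0.0037,"y":-0.0037,"z":-0.0001,"spin":0}]'; python3 -m handwheel '[{"hand":0.01,"x":0.0015,"y":-0.0021,"z":-0.0001,"spin":0},{"hand":0.01,"x":0.0028,"y":-0.0044,"z":-0.0002,"spin":0}]'
```

```text
t: 17.4
eef_pos: [578.9, -143.5, 105.5]
tcp_rot: [-3.141, -0.0, 1.198]
ft_force: [-0.5, -0.3, 1.0]
opening: 0.13
t: 17.57
eef_pos: [583.3, -146.4, 105.4]
tcp_rot: [-3.141, -0.0, 1.198]
ft_force: [-1.6, 0.0, 0.7]
opening: 0.131
t: 17.73
eef_pos: [587.0, -150.1, 105.3]
tcp_rot: [-3.141, -0.0, 1.198]
ft_force: [-1.3, 0.6, -0.0]
opening: 0.131
t: 17.9
eef_pos: [589.8, -154.6, 105.1]
tcp_rot: [-3.142, -0.0, 1.198]
ft_force: [-0.0, 0.4, 0.7]
opening: 0.133
```

```bash
python3 -m handwheel '[{"hand":0.01,"x":0.0011,"y":-0.0024,"z":-0.0001,"spin":0},{"hand":0.01,"x":0.0019,"y":-0.0049,"z":-0.0001,"spin":0}]'; python3 -m handwheel '[{"hand":0.01,"x":0.0005,"y":-0.0026,"z":-0.0001,"spin":0},{"hand":0.01,"x":0.0008,"y":-0.0052,"z":-0.0001,"spin":0}]'; python3 -m handwheel '[{"hand":0.01,"x":0,"y":-0.0026,"z":-0.0001,"spin":0},{"hand":0.01,"x":-0.0003,"y":-0.0052,"z":-0.0002,"spin":0}]'; python3 -m handwheel '[{"hand":0.01,"x":-0.0005,"y":-0.0026,"z":-0.0001,"spin":0},{"hand":0.01,"x":-0.0014,"y":-0.0050,"z":-0.0001,"spin":0}]'
```

```text
t: 18.07
eef_pos: [591.6, -159.5, 105.0]
tcp_rot: [-3.142, -0.0, 1.198]
ft_force: [-1.2, 0.4, -0.5]
opening: 0.135
t: 18.23
eef_pos: [592.4, -164.8, 104.9]
tcp_rot: [3.142, -0.0, 1.198]
ft_force: [-1.3, 1.7, -0.6]
opening: 0.129
t: 18.4
eef_pos: [592.1, -170.0, 104.8]
tcp_rot: [3.141, -0.0, 1.198]
ft_force: [-0.3, 0.7, 0.3]
opening: 0.129
t: 18.57
eef_pos: [590.6, -175.0, 104.7]
tcp_rot: [3.141, -0.0, 1.198]
ft_force: [0.9, 1.1, -0.4]
opening: 0.13
```

```bash
python3 -m handwheel '[{"hand":0.01,"x":-0.0011,"y":-0.0024,"z":-0.0001,"spin":0},{"hand":0.01,"x":-0.0024,"y":-0.0047,"z":-0.0002,"spin":0}]'; python3 -m handwheel '[{"hand":0.01,"x":-0.0015,"y":-0.0021,"z":-0.0001,"spin":0},{"hand":0.01,"x":-0.0033,"y":-0.0040,"z":-0.0001,"spin":0}]'; python3 -m handwheel '[{"hand":0.01,"x":-0.0019,"y":-0.0018,"z":-0.0001,"spin":0},{"hand":0.01,"x":-0.0041,"y":-0.0033,"z":-0.0002,"spin":0}]'
```

```text
t: 18.73
eef_pos: [588.2, -179.7, 104.5]
tcp_rot: [3.141, -0.0, 1.198]
ft_force: [0.1, 1.0, 1.0]
opening: 0.13
t: 18.9
eef_pos: [584.9, -183.7, 104.5]
tcp_rot: [3.141, -0.0, 1.198]
ft_force: [1.0, -0.1, 0.1]
opening: 0.132
t: 19.07
eef_pos: [580.8, -186.9, 104.3]
tcp_rot: [3.141, -0.0, 1.198]
ft_force: [1.8, 1.1, 1.9]
opening: 0.134
```

```bash
python3 -m handwheel '[{"hand":0.01,"x":-0.0022,"y":-0.0013,"z":0,"spin":0},{"hand":0.01,"x":-0.0046,"y":-0.0024,"z":0,"spin":0}]'; python3 -m handwheel '[{"hand":0.01,"x":-0.0025,"y":-0.0008,"z":-0.0001,"spin":0},{"hand":0.01,"x":-0.0050,"y":-0.0014,"z":-0.0001,"spin":0}]'; python3 -m handwheel '[{"hand":0.01,"x":0,"y":0,"z":0,"spin":0}]'
```

```text
t: 19.23
eef_pos: [576.1, -189.3, 104.3]
tcp_rot: [3.141, -0.0, 1.198]
ft_force: [2.7, 2.5, 0.2]
opening: 0.132
t: 19.4
eef_pos: [571.1, -190.6, 104.2]
tcp_rot: [3.141, -0.0, 1.198]
ft_force: [1.8, 0.7, 1.0]
opening: 0.128
t: 19.48
eef_pos: [570.8, -190.6, 104.1]
tcp_rot: [-3.142, -0.0, 1.198]
ft_force: [1.1, 0.9, 2.3]
opening: 0.13
```

```bash
python3 -m handwheel '[{"hand":0.01,"x":-0.0013,"y":-0.0001,"z":0.0001,"spin":0},{"hand":0.01,"x":-0.0026,"y":-0.0001,"z":0.0001,"spin":0}]'; python3 -m handwheel '[{"hand":0.01,"x":-0.0013,"y":0,"z":0,"spin":0},{"hand":0.01,"x":-0.0026,"y":0.0001,"z":0,"spin":0}]';  python3 -m handwheel '[{"hand":0.01,"x":-0.0013,"y":0.0001,"z":0,"spin":0},{"hand":0.01,"x":-0.0026,"y":0.0003,"z":0,"spin":0}]'
```

```text
t: 19.65
eef_pos: [568.7, -190.7, 104.2]
tcp_rot: [3.141, 0.0, 1.198]
ft_force: [2.2, -0.7, 1.7]
opening: 0.13
t: 19.82
eef_pos: [566.0, -190.6, 104.2]
tcp_rot: [3.141, 0.0, 1.198]
ft_force: [2.1, -0.6, 2.0]
opening: 0.129
t: 19.98
eef_pos: [563.3, -190.3, 104.1]
tcp_rot: [3.141, 0.0, 1.198]
ft_force: [1.2, -1.7, 1.4]
opening: 0.13
```

```bash
cat >> h.py <<'E'
def meanf(n=10):
    F=[]
    for _ in range(n): read_camera("top"); s=state(); F.append(s["ft_force"])
    F=np.array(F); print("F",F.mean(0).round(2),"sem",(F.std(0)/n**.5).round(2),"pos",s["eef_pos"].round(2)); return F.mean(0)
E
python3 - <<'E'
from h import *
f=meanf(); print(rt(f,-99))
E
python3 -m handwheel '[{"hand":0.01,"x":-0.0013,"y":0.0003,"z":0,"spin":0},{"hand":0.01,"x":-0.0026,"y":0.0005,"z":0,"spin":0},{"hand":0.01,"x":-0.0038,"y":0.0009,"z":0,"spin":0},{"hand":0.01,"x":-0.0050,"y":0.0014,"z":0,"spin":0}]'
python3 - <<'E'
from h import *
f=meanf(); print(rt(f,-111))
E
```

```text
F [ 0.15 -1.45  1.54] sem [0.18 0.17 0.13] pos [ 563.33 -190.26  104.17]
radial 1.41 clockwise -0.37
t: 20.82
eef_pos: [558.4, -188.8, 104.2]
tcp_rot: [3.141, -0.0, 1.198]
ft_force: [1.1, -2.2, 0.5]
opening: 0.133
F [ 0.09 -1.93  1.23] sem [0.2  0.1  0.14] pos [ 558.31 -188.76  104.11]
radial 1.76 clockwise -0.78
```

```bash
python3 -m handwheel '[{"hand":0.01,"x":-0.0001,"y":-0.0003,"z":0.0002,"spin":0}]'; python3 -m handwheel '[{"hand":0.01,"x":0.0025,"y":-0.0008,"z":0.0000,"spin":0}]'; python3 -m handwheel '[{"hand":0.01,"x":0.0025,"y":-0.0005,"z":0.0000,"spin":0}]'; python3 -m handwheel '[{"hand":0.01,"x":0.0026,"y":-0.0003,"z":0.0000,"spin":0}]'; echo FORWARD;  python3 -m handwheel '[{"hand":0.01,"x":-0.0026,"y":0.0003,"z":0.0000,"spin":0}]'; python3 -m handwheel '[{"hand":0.01,"x":-0.0025,"y":0.0005,"z":0.0000,"spin":0}]'; python3 -m handwheel '[{"hand":0.01,"x":-0.0025,"y":0.0008,"z":0.0000,"spin":0}]'
```

```text
t: 21.4
eef_pos: [558.2, -188.9, 104.2]
tcp_rot: [-3.141, -0.0, 1.198]
ft_force: [1.0, -0.3, -1.4]
opening: 0.126
t: 21.48
eef_pos: [560.2, -189.5, 104.1]
tcp_rot: [-3.14, -0.0, 1.198]
ft_force: [-3.6, -0.7, 1.9]
opening: 0.136
t: 21.57
eef_pos: [563.1, -190.3, 104.2]
tcp_rot: [-3.14, -0.0, 1.198]
ft_force: [-2.1, -0.9, 0.1]
opening: 0.13
t: 21.65
eef_pos: [565.9, -190.6, 104.2]
tcp_rot: [-3.141, -0.0, 1.198]
ft_force: [-2.0, -0.2, 1.0]
opening: 0.131
FORWARD
t: 21.73
eef_pos: [564.3, -190.5, 104.3]
tcp_rot: [3.14, -0.0, 1.198]
ft_force: [1.4, -0.7, -0.1]
opening: 0.131
t: 21.82
eef_pos: [561.3, -189.9, 104.3]
tcp_rot: [3.14, -0.0, 1.198]
ft_force: [2.4, -0.4, -1.4]
opening: 0.132
t: 21.9
eef_pos: [558.4, -189.0, 104.3]
tcp_rot: [3.141, -0.0, 1.198]
ft_force: [1.8, 0.2, -2.2]
opening: 0.13
```

```bash
python3 -m handwheel '[{"hand":0.01,"x":-0.0012,"y":0.0005,"z":-0.0001,"spin":0},{"hand":0.01,"x":-0.0023,"y":0.0011,"z":-0.0002,"spin":0}]'; python3 -m handwheel '[{"hand":0.01,"x":-0.0011,"y":0.0006,"z":0,"spin":0}]';python3 -m handwheel '[{"hand":0.01,"x":-0.0011,"y":0.0007,"z":0,"spin":0}]'
python3 - <<'E'
from h import *
f=meanf(8); print(rt(f,-122))
E
```

```text
t: 22.07
eef_pos: [555.9, -187.9, 104.2]
tcp_rot: [3.141, -0.0, 1.198]
ft_force: [2.9, -0.6, -0.5]
opening: 0.135
t: 22.15
eef_pos: [554.9, -187.4, 104.2]
tcp_rot: [3.141, -0.0, 1.198]
ft_force: [2.6, -0.4, -1.4]
opening: 0.131
t: 22.23
eef_pos: [553.8, -186.7, 104.2]
tcp_rot: [3.141, -0.0, 1.198]
ft_force: [2.2, -0.6, -0.5]
opening: 0.129
F [ 1.13  0.3  -0.78] sem [0.19 0.12 0.19] pos [ 553.76 -186.65  104.16]
radial -0.86 clockwise -0.80
```

```bash
python3 -m handwheel '[{"hand":0.01,"x":-0.0010,"y":0.0007,"z":-0.0001,"spin":0},{"hand":0.01,"x":-0.0020,"y":0.0015,"z":-0.0001,"spin":0}]'; python3 -m handwheel '[{"hand":0.01,"x":-0.0010,"y":0.0009,"z":0,"spin":0}]';python3 -m handwheel '[{"hand":0.01,"x":-0.0009,"y":0.0009,"z":0,"spin":0}]'; python3 -m handwheel '[{"hand":0.01,"x":-0.0009,"y":0.0010,"z":0,"spin":0}]'
python3 - <<'E'
from h import *
f=meanf(6); print(rt(f,-137))
E
```

```text
t: 22.8
eef_pos: [552.0, -185.4, 104.1]
tcp_rot: [3.141, 0.0, 1.198]
ft_force: [1.5, -1.1, 0.1]
opening: 0.129
t: 22.88
eef_pos: [550.9, -184.4, 104.1]
tcp_rot: [3.141, 0.0, 1.198]
ft_force: [1.5, -1.0, 0.3]
opening: 0.133
t: 22.97
eef_pos: [549.9, -183.5, 104.1]
tcp_rot: [3.141, 0.0, 1.198]
ft_force: [1.7, -1.6, -0.3]
opening: 0.131
t: 23.05
eef_pos: [548.9, -182.4, 104.1]
tcp_rot: [3.141, 0.0, 1.198]
ft_force: [1.1, -1.9, -0.5]
opening: 0.13
F [ 0.63 -0.69  0.31] sem [0.22 0.2  0.22] pos [ 548.89 -182.34  104.05]
radial 0.01 clockwise -0.93
```

```bash
python3 -m handwheel '[{"hand":0.04,"x":0,"y":0,"z":0,"spin":0},{"hand":0.04,"x":0,"y":0,"z":0,"spin":0},{"hand":0.04,"x":0,"y":0,"z":0,"spin":0},{"hand":0.04,"x":0,"y":0,"z":0,"spin":0},{"hand":0.04,"x":0,"y":0,"z":0.02,"spin":0},{"hand":0.04,"x":0,"y":0,"z":0.055,"spin":0},{"hand":0.04,"x":0,"y":0,"z":0.09,"spin":0},{"hand":0.04,"x":0,"y":0,"z":0.125,"spin":0},{"hand":0.04,"x":0,"y":0,"z":0.16,"spin":0},{"hand":0.04,"x":-0.1,"y":-0.03,"z":0.16,"spin":0},{"hand":0.04,"x":-0.1,"y":-0.03,"z":0.16,"spin":0},{"hand":0.04,"x":-0.1,"y":-0.03,"z":0.16,"spin":0},{"hand":0.04,"x":-0.1,"y":-0.03,"z":0.16,"spin":0},{"hand":0.04,"x":-0.1,"y":-0.03,"z":0.16,"spin":0}]'
python3 - <<'E'
from h import *
c=read_camera("scene"); cv2.imwrite("pics/s9.png",cv2.resize(c["img"][170:400,220:480,::-1],None,fx=3,fy=2.6))
a=cv2.imread("pics/scene0.png").astype(int); d=np.abs(a-c["img"][:,:,::-1]).max(2)>40
for i,n,ce,s in blobs(d,25)[0]: print(n,ce.round(),s)
E
```

```text
t: 24.52
eef_pos: [448.6, -212.8, 264.6]
tcp_rot: [3.141, 0.0, 1.196]
ft_force: [0.6, -0.2, -0.5]
opening: 0.42
4788 [153.  50.] [120   0  89 107]
5539 [213.  94.] [166   0  84 148]
27 [323.   0.] [314   0  17   2]
1577 [319.  29.] [294   3  58  67]
185 [111.  30.] [104   9  14  39]
59 [122.  23.] [118  17   8  12]
117 [335.  47.] [332  36   8  24]
108 [185.  51.] [178  45  20  12]
204 [103.  70.] [99 49 12 47]
139 [212.  62.] [205  52  14  19]
106 [195.  61.] [182  59  24   6]
27 [174.  65.] [168  61  13   8]
16043 [283. 207.] [188 109 200 231]
66 [112. 134.] [107 122  10  24]
52 [123. 144.] [117 137  12  13]
189 [215. 158.] [191 148  51  20]
335 [123. 169.] [112 157  33  26]
144 [167. 179.] [149 170  33  16]
80 [346. 198.] [333 193  21  11]
131 [157. 215.] [148 212  21   9]
58 [180. 225.] [175 221  11   9]
80 [295. 287.] [288 283  14   9]
```

View pics/s9.png

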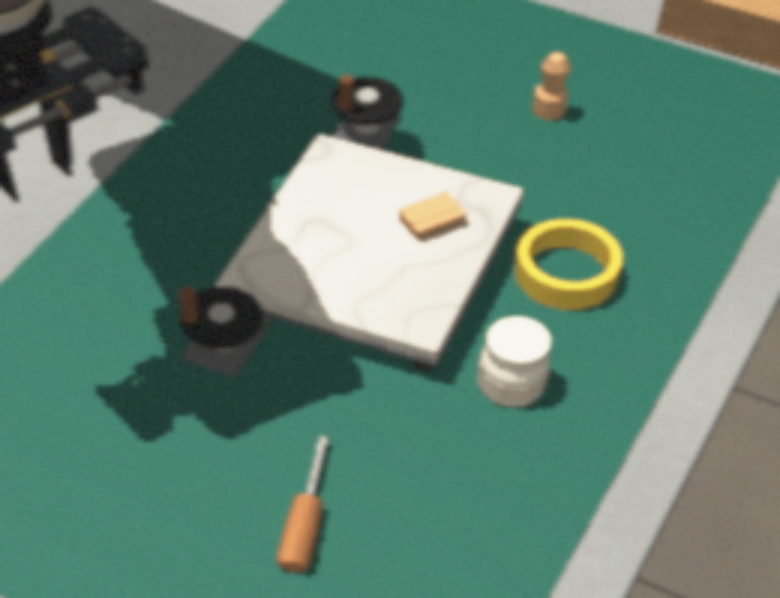

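Both wheels have been turned and are free, and the bystanders and stand have not moved. The only changes in the image are the handles, the arm and its shadow. Handing in.

```bash
python3 -c "
from cell import job_done; print(job_done())"
```

```text
the job is handed in; nothing more can be done
None
```

I turned both handwheels clockwise by their handles until each foot bore on the mat, let go, backed the arm away and handed the job in at about 24.5 s.

| Wheel | Total turn | Likely contact at | Rise in handle resistance | Wheel above its free-thread height |
|---|---|---|---|---|
| Left | about 510° | about 455° | 1 to 1.7 N | about 0.5 mm |
| Right | about 476° | about 385° | about 1 N | about 0.65 mm |

**Foot loads:** I could not measure these directly. Together the signs point to about 2 to 5 N on each screw foot. A spring model of the feet puts the middle foot at about 5 to 8 N and each rear foot at about 7 N.

**Disagreement:** On the right wheel, the height suggested 4 to 5 N, but the noisy resistance readings suggested only 1 to 2 N. I turned it about 25° further to allow for this. I did not feel the left wheel again after setting the right one.

**Last checks:** The final scene picture showed the stand and bystanders near it where they were, with the gripper clear. I judged this by eye. The image comparison changed over a wide area because of the arm and its shadow. I did not measure the slab's level.

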